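# Stow the loaded parts tray under the bench shelf

## Task

Put the loaded parts tray away under the bench shelf: slide it flat along the bench into the bay between the guides, with neither the tray, the tin standing in it nor your hand touching the shelf board, and press it home until the roller catch at the back has snapped shut behind the tray's strike; then let go. The catch was clamped on by eye, so go by feel: gently, without ramming the tray into the catch and its buffers or forcing it against the guides. Keep the tin standing in the tray, and leave the jar, the drum hoop and the screwdriver alone.

Things in the scene. Friction and masses are not known exactly. Their poses are not given: they have to be found in the camera images.
- tray: Open plywood parts tray, 120 long (its x) x 150 wide (y) x 40 high, walls and floor 6 mm, lengthwise divider, reed blanks fixed in its right (-y) half; 0.36 to 0.6 kg, loose on the bench. Origin: centre of its underside. +x points to its back, which goes in first; the knob is on its front (-x).
- tray_knob (a point): Grip point on the tray's knob, a dark turned dowel 20 mm in diameter that sticks 46 mm out of the tray's front, axis along the tray's x, 32 mm above the bench. The point lies on that axis, 86 mm in front of the tray's origin, 26 mm from the front wall. Grip from above, fingers left and right (closing along the tray's y). Axes as the tray's.
- tray_strike (a point): Foot of the brass strike on the middle of the tray's back wall: 60 mm behind (+x) the tray's origin, 20 mm above the bench. The flat strike, 10 mm high, sticks out 52 mm along +x like a spear: a neck 7.6 mm wide, a head 16 mm wide 19 mm out, then a taper to 7 mm at 46 mm and a 2 mm tip.
- tin: Round tin with a yellow label, 48 mm diameter, 60 mm high, 0.11 to 0.23 kg, standing loose on the 6 mm thick tray floor in the left (+y) half, its lid 66 mm above the bench. Origin: centre of its underside.
- shelf: Low wooden bench shelf fixed to the bench; two cheeks carry its board. Origin: on the bench below the middle of the board's front edge; +x points straight into the bay, y to its left. The tray goes in along +x, axes parallel. Home, the tray's origin is nominally at x = 15 mm, but up to 11 mm nearer or deeper as the hidden catch was clamped by eye. Its push on shelf, guides and catch may reach 22 N at most (the rollers' squeeze, 15 N, included).
- guides (a point): Where the straight guides begin, on the bench in the middle of the bay, 30 mm behind the board's front edge. The two guide battens are 30 mm high and 154 mm apart (2 mm play each side of the tray) from here to 65 mm further in (+x); towards the mouth they flare out to about 180 mm, 10 mm in front of the board's edge. Axes as the shelf's.
- board: The shelf's board (the overhang): 170 deep (x) x 236 wide (y) x 16 thick, its underside 78 mm and its top 94 mm above the bench. Origin: middle of the underside's front edge; axes as the shelf's.
- roller_l (a joint): Left one of the catch's two sprung rollers (8 mm diameter, 8 mm apart when closed) at the back of the bay, under the board, 20 mm above the bench. 0 = closed; grows as the strike's head pushes it outward, about 0.004 m when the head is between the rollers, back to 0 once it has passed (snapped).
- roller_r (a joint): Right roller, the same. From about 30 mm before home the rollers resist with a force rising to about 6 N besides the tray's sliding friction (3 to 8 N, more if it is pressed down); 5 mm before home the head passes them, they snap shut and the resistance drops; 1 mm past home the tray's back meets rubber buffers: 8 N per mm over 1.5 mm, then solid.
- jar: Jar with red lid, 56 mm diameter, 75 mm high, loose on top of the board. Origin: centre of its underside. Leave it alone.
- hoop: Dark wooden drum hoop lying on the bench left of the shelf, 170 mm diameter, 50 mm high, loose. Origin: centre of its underside. Leave it alone.
- driver: Screwdriver lying loose on the bench right of the shelf. Leave it alone.
Not all that is in view belongs to the job. What is meant by the tin is not pink, and is the larger of those in its own colour.

How it is judged:
By the outcome, as a careful person would: the job done as asked, in the order asked, and still so for the second after the job is handed in, with the robot touching nothing.
It also fails if it takes over 64 s, if anything falls off the work surface, if the arm or the gripper's body presses on something with over 40 N, if the wrist force passes 120 N, or if a joint passes its speed limit or range.

## Robot

A 6-joint arm with a two-finger parallel gripper is mounted at the origin on the work surface. World frame = base frame: x ahead of the robot, y to its left, z up, the work surface at z = 0. Lengths are in m, angles in rad, forces in N, time in s.
With the tool pointing down it reaches from about 0.325 to 1 m from the base axis. Payload 5.1 kg.
Tool frame: the origin (TCP) lies at the very end of the fingers, on their centre line; the grasp point (between the pads) lies 19 mm behind it; z points along the fingers, x is the direction in which the jaws open and shut, and the axes are right-handed (so a half turn about z gives the same grasp; the last joint's range is limited). The gripper opens to 85 mm and grips with 20 to 120 N. Pads are 22 mm wide; open, the fingers measure 114 mm over their backs; the gripper's body (76 mm by 85 mm) begins 54 mm behind the grasp point. The pads swing forward as they close: fully open they stand 13 mm farther back than shut.
Start: joints at [-1.243, 0.124, 1.65, -0, 1.367, -0.083], TCP at [0.26, -0.596, 0.231] pointing down, gripper open.
Joint ranges: [-2.61, 2.61], [-1.02, 2.33], [0.03, 2.71], [-1.35, 4.49], [0.32, 2.68], [-2.91, 2.91]. Speed limits (rad/s): [2.57, 2.57, 3.14, 3.14, 3.14, 3.14].

## Interface

Orientations are given as a rotation vector (axis times angle).
In Python, from station import arm, jaws, state, eyes gives the robot as it stands. Calls block until the motion is done:
- arm.goto(position, orientation): joint-space move of the TCP to a pose.
- arm.servo_line(position, rotation=None, feed=0.15, contact_N=None): straight line of the TCP; rotation=None keeps the orientation; feed is the mean speed in m/s. With contact_N (N) it stops when the force on the tool has changed by that much, and returns True; else False.
- arm.move_joints(angles): joint-space move.
- jaws.set_gripper(opening, f_grip=None): opening from 0.0 (shut) to 1.0 (fully open); f_grip is the grip in N (None keeps the last); returns when the fingers have stopped.
- arm.wait(seconds).
- arm.ik(position, orientation): joint angles nearest the present ones, or None.
- state(): the state.
- eyes.capture(name): name is "side" or "top"; returns the picture (400x640x3 uint8, red, green, blue); there is no depth.
- eyes.camera_params(name): a dict with "fx", "fy", "cx", "cy" (pixels), "R" (3x3) and "t" (3): a world point X has camera coordinates R X + t. Camera axes: x right, y down, z forward; pixel columns grow to the right and rows downward; lengths in m; the calibration is good to about 2 mm. A picture is of the moment at which its call begins. camera_params takes no time and is no camera call.
A pose or a line that the arm cannot do raises arm.Unreachable and nothing moves.
- arm.sign_off(): hands the job in, once; it reports no verdict.
The state is a dict: "time_s": time; "joints": joint angles; "qd": joint speeds; "joint_torque": joint torques, N m; "position": TCP position; "tool_rot": TCP orientation; "force": force on the tool from outside, world axes, zero at the start; "ft_torque": the same for the moment, N m; "opening": opening from 0.0 (shut) to 1.0 (fully open).
Only numpy, scipy, OpenCV 4.12 (cv2) and the standard library are available. Lean on these libraries where they do the work, as an engineer would, in place of code of your own. Each camera call takes 0.05 s, during which the arm holds its last target.

## Working session

There is one attempt and no reset: what is moved stays moved. The work goes in short steps, each a Python script; the robot and the scene stay as the last script left them, time stands still between calls to the robot, and variables do not carry over. Pictures are saved under pics/ and viewed, and the job is handed in when it is done.

```bash
ls; mkdir -p pics; python3 - <<'E'
from station import arm,jaws,state,eyes
import cv2
for n in("side","top"):
    cv2.imwrite(f"pics/{n}0.png",eyes.capture(n)[:,:,::-1]); print(n,eyes.camera_params(n))
print(state())
E
```

```text
pics
side {'fx': 520.8148177528434, 'fy': 520.8148177528434, 'cx': 308.05669536325377, 'cy': 203.44321606311144, 'R': array([[-0.99279702, -0.11856587,  0.01721065],
       [-0.09393776,  0.68118385, -0.72606078],
       [ 0.07436241, -0.72244771, -0.68741511]]), 't': array([0.554236  , 0.1121799 , 1.21095674])}
top {'fx': 442.82995908151236, 'fy': 442.82995908151236, 'cx': 315.9478282020684, 'cy': 190.38337371386217, 'R': array([[ 0.02033564, -0.99942659, -0.02707303],
       [-0.9820415 , -0.01488717, -0.18807675],
       [ 0.18756586,  0.0304115 , -0.98178113]]), 't': array([0.03766709, 0.57695292, 0.85381254])}
{'time_s': 0.1, 'joints': array([-1.24259309e+00,  1.24508819e-01,  1.65154478e+00,  8.10081056e-06,
        1.36750736e+00, -8.25968006e-02]), 'qd': array([-3.96736836e-04, -1.44423688e-03, -8.33571605e-04,  3.87629150e-05,
        1.25695402e-03,  4.44774059e-04]), 'joint_torque': array([ 4.17673837e-04, -4.24933004e+01, -3.66652143e+01, -1.35510340e-04,
        3.99207915e-03, -1.61439732e-05]), 'position': array([ 0.25937039, -0.59540298,  0.23012699]), 'tool_rot': array([-2.62680786e+00,  1.72099775e+00,  2.42896776e-03]), 'force': array([ 0.17195424, -0.04447577,  0.03514499]), 'ft_torque': array([-0.01629713,  0.00576913,  0.02972922]), 'opening': 0.9985380103152177}
```

View pics/side0.png

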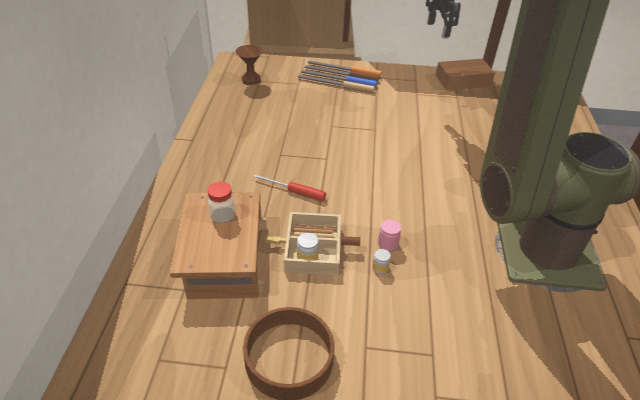

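View pics/top0.png

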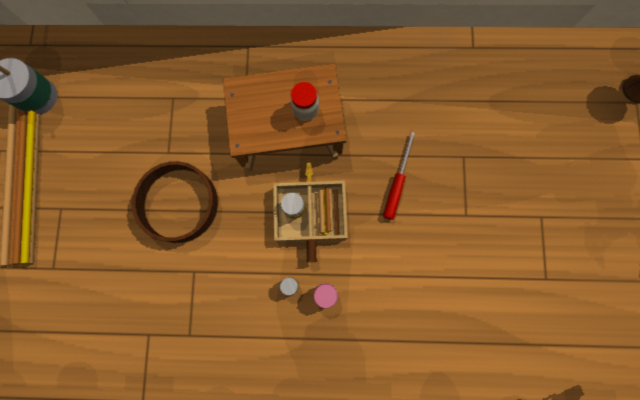

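The top view shows the tray at about (311,211), knob at (312,250), strike at (309,170) and board corners at about (224,78), (334,66), (346,142), (232,156). There are three tin candidates (top pixels):
- In the tray at (292,204), yellow label.
- On the bench at (289,287), yellow label and smaller.
- Pink at (326,296).

The one in the tray fits: it isn't pink and it's the larger yellow one. I'll confirm with enlarged crops.

```bash
python3 - <<'E'
import cv2,numpy as np
a=cv2.imread('pics/side0.png')[200:300,170:410]; b=cv2.imread('pics/top0.png')[55:315,215:365]
cv2.imwrite('pics/c1.png',cv2.resize(a,None,fx=3.3,fy=3.3,interpolation=cv2.INTER_CUBIC))
cv2.imwrite('pics/c2.png',cv2.resize(b,None,fx=2.3,fy=2.3,interpolation=cv2.INTER_CUBIC))
b=cv2.imread('pics/top0.png')[160:270,260:360]
cv2.imwrite('pics/c3.png',cv2.resize(b,None,fx=5,fy=5,interpolation=cv2.INTER_CUBIC))
E
```

```text
(no output)
```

View pics/c1.png

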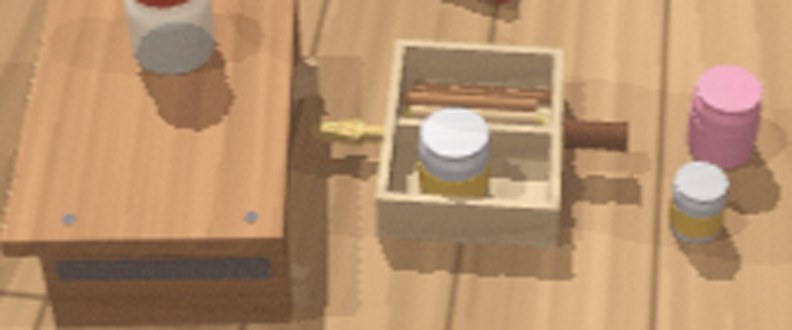

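View pics/c2.png

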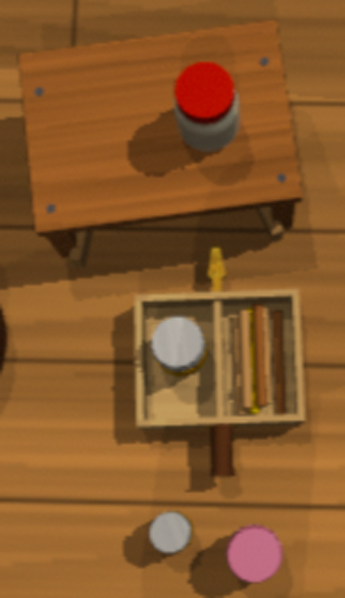

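View pics/c3.png

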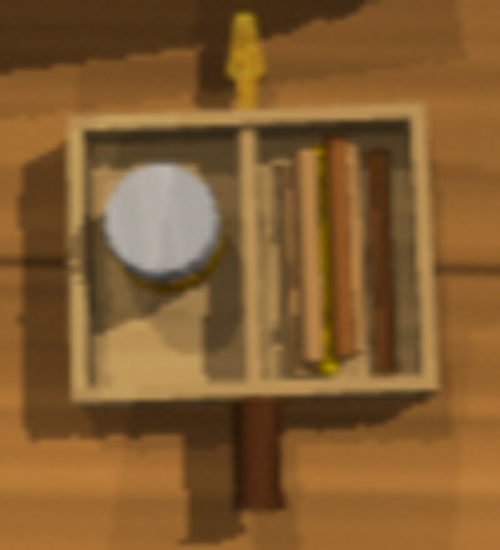

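The crops confirm it: the tin meant stands in the tray's left half (side crop, about (454,150)), and the smaller yellow one and the pink one are decoys on the bench. Next I'll fit edges and cast rays.

```bash
cat > h.py <<'E'
import numpy as np,cv2
from scipy.ndimage import map_coordinates
from station import arm,jaws,state,eyes
P={n:eyes.camera_params(n) for n in("side","top")}
def ray(n,uv,z):
    p=P[n];d=p["R"].T@np.array([(uv[0]-p["cx"])/p["fx"],(uv[1]-p["cy"])/p["fy"],1.]);c=-p["R"].T@p["t"]
    return c+d*(z-c[2])/d[2]
def proj(n,X):
    p=P[n];c=p["R"]@np.asarray(X,float)+p["t"];return np.array([p["fx"]*c[0]/c[2]+p["cx"],p["fy"]*c[1]/c[2]+p["cy"]])
def edge(g,a,b,w=4,m=.12,sgn=0):
    """line fit of strongest gradient near segment a-b; returns pt,dir"""
    a,b=np.array(a,float),np.array(b,float);d=(b-a)/np.linalg.norm(b-a);nn=np.array([-d[1],d[0]])
    pts=[];s=np.arange(-w,w+.01,.25)
    for t in np.linspace(m,1-m,60):
        c=a+t*(b-a);q=c+s[:,None]*nn
        v=map_coordinates(g,[q[:,1],q[:,0]],order=1);v=cv2.GaussianBlur(v[None].astype(np.float32),(9,1),1.5)[0]
        gr=np.gradient(v); gr=abs(gr) if sgn==0 else sgn*gr
        k=np.argmax(gr[2:-2])+2; pts.append(q[k])
    l=cv2.fitLine(np.array(pts,np.float32),cv2.DIST_HUBER,0,.01,.01).ravel()
    pts=np.array(pts);r=(pts-l[2:])@np.array([-l[1],l[0]])
    return l[2:],l[:2],np.median(abs(r))
def inter(l,m):
    A=np.array([l[1],-m[1]]).T;t=np.linalg.solve(A,m[0]-l[0]);return l[0]+t[0]*l[1]
def quad(img,c,w=4):
    g=img.astype(float).mean(2) if img.ndim==3 else img
    L=[edge(g,c[i],c[(i+1)%4],w) for i in range(4)]
    return [inter(L[i-1],L[i]) for i in range(4)],[x[2] for x in L]
E
python3 - <<'E'
from h import *
t=cv2.imread('pics/top0.png')
np.set_printoptions(precision=4,suppress=True)
# tray rim outer corners: back-left, back-right, front-right, front-left
for name,c,z,w in(("tray",[(274.4,184),(344.5,181.5),(347,237.5),(275,240)],.04,3),("board",[(224,79),(334.5,66),(345.5,142),(232,155)],.094,4)):
    q,r=quad(t,c,w);W=np.array([ray("top",p,z) for p in q]);print(name,np.round(q,1).tolist(),np.round(r,2));print(W[:,:2])
    print("sides",[np.linalg.norm(W[i]-W[(i+1)%4]).round(4) for i in range(4)],"yaw x-dir deg",[np.degrees(np.arctan2(*(a-b)[1::-1])).round(2) for a,b in((W[0],W[3]),(W[1],W[2]))],"from y",[np.degrees(np.arctan2(-(a-b)[0],(a-b)[1])).round(2) for a,b in((W[0],W[1]),(W[3],W[2]))],"mean",W.mean(0))
    im=t.copy()
big=cv2.resize(t[55:255,215:365],None,fx=3,fy=3,interpolation=cv2.INTER_CUBIC)
for c,z,w in(([(274.4,184),(344.5,181.5),(347,237.5),(275,240)],.04,3),([(224,79),(334.5,66),(345.5,142),(232,155)],.094,4)):
    q,r=quad(t,c,w); cv2.polylines(big,[np.int32((np.array(q)-[215,55]+.5)*3)],True,(255,0,255),1)
cv2.imwrite('pics/fit.png',big)
E
```

```text
tray [[274.1000061035156, 185.8000030517578], [344.20001220703125, 183.0], [347.29998779296875, 237.39999389648438], [273.8999938964844, 240.10000610351562]] [0.12 0.42 0.05 0.79]
[[ 0.5876  0.1363]
 [ 0.5958 -0.0103]
 [ 0.4823 -0.0177]
 [ 0.4741  0.1325]]
sides [np.float64(0.1468), np.float64(0.1137), np.float64(0.1504), np.float64(0.1135)] yaw x-dir deg [np.float64(1.93), np.float64(3.72)] from y [np.float64(3.21), np.float64(3.13)] mean [0.535  0.0602 0.04  ]
board [[222.10000610351562, 78.30000305175781], [333.3999938964844, 63.5], [348.6000061035156, 139.8000030517578], [230.3000030517578, 155.6999969482422]] [0.21 0.66 0.12 0.25]
[[ 0.8029  0.2465]
 [ 0.8375  0.016 ]
 [ 0.6729 -0.0167]
 [ 0.6371  0.2198]]
sides [np.float64(0.2331), np.float64(0.1678), np.float64(0.2392), np.float64(0.168)] yaw x-dir deg [np.float64(9.14), np.float64(11.23)] from y [np.float64(8.54), np.float64(8.62)] mean [0.7376 0.1164 0.094 ]
```

View pics/fit.png

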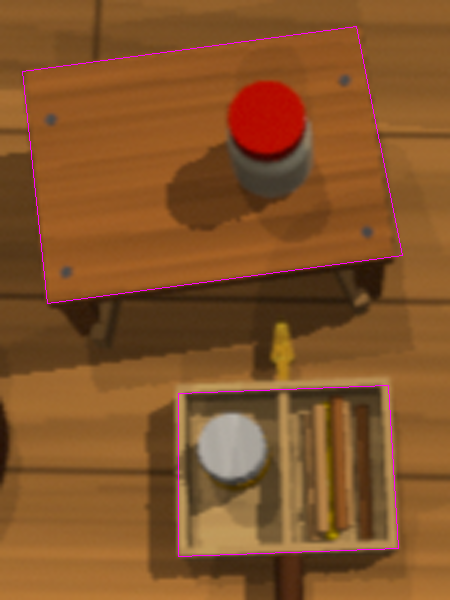

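```bash
cat >> h.py <<'E'
def fit(t,c,z,ch,w,sgn):
    L=[edge(ch,c[i],c[(i+1)%4],w,sgn=sgn) for i in range(4)]
    q=np.array([inter(L[i-1],L[i]) for i in range(4)]);W=np.array([ray("top",p,z) for p in q])
    return q,W,[x[2] for x in L]
E
python3 - <<'E'
from h import *
t=cv2.imread('pics/top0.png')
lab=cv2.cvtColor(t,cv2.COLOR_BGR2LAB).astype(float)
np.set_printoptions(precision=4,suppress=True)
big=cv2.resize(t[55:255,215:365],None,fx=4,fy=4,interpolation=cv2.INTER_CUBIC)[:,:]
big=cv2.resize(t[55:255,215:365],None,fx=3,fy=3,interpolation=cv2.INTER_CUBIC)
for name,c,z,ch,w,s in(("tray",[(274.,184),(344.5,181.5),(347.3,237.5),(274,240)],.04,t[:,:,0].astype(float),3,1),("board a",[(223,79),(334.,65.5),(347,141),(231,155)],.094,lab[:,:,1],5,1),("board R/B",[(223,79),(334.,65.5),(347,141),(231,155)],.094,lab[:,:,2],5,0),("boardG",[(223,79),(334.,65.5),(347,141),(231,155)],.094,lab[:,:,0],4,0)):
    q,W,r=fit(t,c,z,ch,w,s)
    print(name,np.round(q,1).tolist(),np.round(r,2));print(W[:,:2])
    print("sides",[np.linalg.norm(W[i]-W[(i+1)%4]).round(4) for i in range(4)],"yaw x-dir deg",[np.degrees(np.arctan2(*(a-b)[1::-1])).round(2) for a,b in((W[0],W[3]),(W[1],W[2]))],"from y",[np.degrees(np.arctan2(-(a-b)[0],(a-b)[1])).round(2) for a,b in((W[0],W[1]),(W[3],W[2]))],"mean",W.mean(0),"frontmid",(W[2]+W[3])/2)
    cv2.polylines(big,[np.int32((np.array(q)-[215,55]+.5)*3)],True,(255,0,255),1)
cv2.imwrite('pics/fit2.png',big)
# screws
hsv=cv2.cvtColor(t,cv2.COLOR_BGR2HSV)
m=((hsv[...,1]<110)&(np.indices(hsv.shape[:2])[0]<160)).astype(np.uint8)*255
n,_,st,ce=cv2.connectedComponentsWithStats(m[60:160,220:350])
print([(s[4],(c+[220,60]).round(1)) for s,c in zip(st[1:],ce[1:])])
E
```

```text
tray [[273.0, 182.89999389648438], [344.79998779296875, 179.89999389648438], [347.20001220703125, 237.39999389648438], [273.70001220703125, 240.10000610351562]] [0.12 0.11 0.07 0.08]
[[ 0.5938  0.1389]
 [ 0.6023 -0.0115]
 [ 0.4823 -0.0175]
 [ 0.4741  0.133 ]]
sides [np.float64(0.1506), np.float64(0.1201), np.float64(0.1507), np.float64(0.1199)] yaw x-dir deg [np.float64(2.84), np.float64(2.85)] from y [np.float64(3.22), np.float64(3.13)] mean [0.5381 0.0607 0.04  ] frontmid [0.4782 0.0578 0.04  ]
board a [[222.8000030517578, 78.0999984741211], [334.29998779296875, 63.099998474121094], [346.0, 140.1999969482422], [229.6999969482422, 155.89999389648438]] [0.17 0.14 0.14 0.15]
[[ 0.8033  0.245 ]
 [ 0.8382  0.014 ]
 [ 0.672  -0.0115]
 [ 0.6366  0.221 ]]
sides [np.float64(0.2335), np.float64(0.1681), np.float64(0.2351), np.float64(0.1684)] yaw x-dir deg [np.float64(8.18), np.float64(8.73)] from y [np.float64(8.6), np.float64(8.67)] mean [0.7376 0.1171 0.094 ] frontmid [0.6543 0.1048 0.094 ]
board R/B [[223.10000610351562, 78.0], [334.1000061035156, 63.20000076293945], [345.70001220703125,
[... 408 characters left out ...]
G [[222.10000610351562, 78.4000015258789], [333.29998779296875, 63.400001525878906], [348.3999938964844, 139.89999389648438], [230.3000030517578, 155.60000610351562]] [0.21 0.76 0.12 0.26]
[[ 0.8027  0.2465]
 [ 0.8377  0.0162]
 [ 0.6727 -0.0162]
 [ 0.6371  0.2198]]
sides [np.float64(0.233), np.float64(0.1682), np.float64(0.2387), np.float64(0.1677)] yaw x-dir deg [np.float64(9.14), np.float64(11.09)] from y [np.float64(8.66), np.float64(8.58)] mean [0.7375 0.1166 0.094 ] frontmid [0.6549 0.1018 0.094 ]
[(np.int32(6), array([329.5,  81. ])), (np.int32(7), array([231.3,  94.1])), (np.int32(297), array([306. , 111.2])), (np.int32(7), array([337. , 131.7])), (np.int32(7), array([236.7, 145. ]))]
```

View pics/fit2.png

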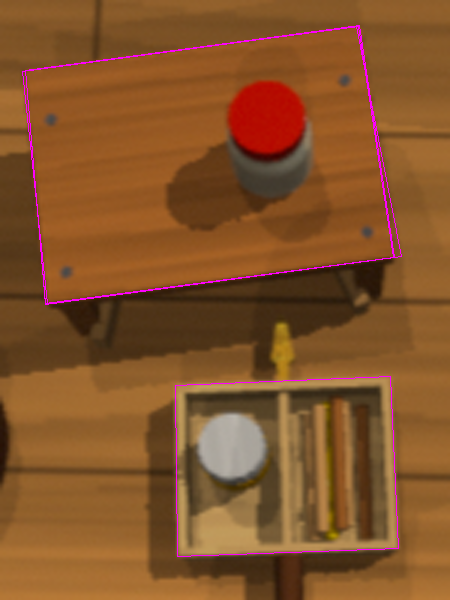

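```bash
python3 - <<'E'
from h import *
np.set_printoptions(precision=4,suppress=True)
S=np.array([ray("top",p,.094) for p in((231.3,94.1),(329.5,81),(337,131.7),(236.7,145))])[:,:2]
print("screws",S,"mean",S.mean(0),"ang y",[np.degrees(np.arctan2(-(a-b)[0],(a-b)[1])) for a,b in((S[0],S[1]),(S[3],S[2]))],"ang x",[np.degrees(np.arctan2(*(a-b)[::-1])) for a,b in((S[0],S[3]),(S[1],S[2]))])
th=np.radians(8.6);O=np.array([.7376,.1171])-.085*np.array([np.cos(th),np.sin(th)])
R=np.array([[np.cos(th),-np.sin(th)],[np.sin(th),np.cos(th)]])
print("O",O,"flare tips in shelf",[R.T@(ray("top",p,.03)[:2]-O) for p in((248.5,167.2),(335.9,155.9))])
print("screws in shelf",(S-O)@R)
print("knob tip", ray("top",(311.7,262),.042), "axis mid",ray("top",(311.5,250),.042),"strike tip",ray("top",(309,163),.025))
print("smalltin",ray("top",(289,287),.045),"pink",ray("top",(326,296),.06),"tin",ray("top",(292,203.5),.066))
for X in((.4522,.0562,.042),(.5381+.0999*1.1,.0607+.006,.025)): print(proj("top",X),proj("side",X))
print("side board front", [proj("side",(*(O+R@np.array([0,s])),.094)) for s in(-.118,.118)])
E
```

```text
screws [[0.7681 0.2253]
 [0.7985 0.0235]
 [0.6896 0.0068]
 [0.6594 0.2082]] mean [0.7289 0.1159] ang y [np.float64(8.57633998359743), np.float64(8.543913353039256)] ang x [np.float64(8.93320975873841), np.float64(8.7058824057803)]
O [0.6536 0.1044] flare tips in shelf [array([-0.0105,  0.0924]), array([-0.0113, -0.0963])]
screws in shelf [[ 0.1313  0.1024]
 [ 0.1313 -0.1017]
 [ 0.0211 -0.1019]
 [ 0.0213  0.1018]]
knob tip [0.4312 0.0539 0.042 ] axis mid [0.4553 0.0549 0.042 ] strike tip [0.6417 0.065  0.025 ]
smalltin [0.381  0.0981 0.045 ] pink [0.3658 0.0239 0.06  ] tin [0.5464 0.0954 0.066 ]
[310.8049 251.5242] [352.0903 237.7868]
[308.2822 160.1305] [265.9277 237.7314]
side board front [array([260.9264, 191.5637]), array([256.8342, 271.3349])]
```

All checks agree:
- **Tray:** 150.6 × 120 mm, yaw 3°.
- **Shelf screws:** symmetric at ±102 mm, yaw 8.65°.
- **Side view:** the predicted board and knob pixels match the picture.

Now the grasp.

```bash
cat >> h.py <<'E'
TH=np.radians(8.65);O=np.array([.7376,.1171])-.085*np.array([np.cos(TH),np.sin(TH)])
RS=np.array([[np.cos(TH),-np.sin(TH)],[np.sin(TH),np.cos(TH)]])
def rv(yaw):
    f=(yaw-np.pi/2)/2;return np.pi*np.array([np.cos(f),np.sin(f),0])
ZT=.013
def tcp_for(sx,sy=0.,z=ZT): # tray origin in shelf frame -> TCP, axes parallel
    p=O+RS@np.array([sx-.086,sy]);return np.array([p[0],p[1],z])
def sf(s=None): # shelf-frame tcp->tray origin & force
    s=s or state();return np.r_[RS.T@(s["position"][:2]-O)+[.086,0],s["position"][2]],np.r_[RS.T@s["force"][:2],s["force"][2]]
np.set_printoptions(precision=4,suppress=True)
E
python3 - <<'E'
from h import *
y=np.radians(3.0);k=np.array([.5381,.0607])-.086*np.array([np.cos(y),np.sin(y)])
arm.goto([*k,.14],rv(y)); arm.servo_line([*k,ZT],feed=.1)
s=state();print(s["time_s"],s["position"],s["force"],s["tool_rot"],rv(y))
for n in("side","top"): cv2.imwrite(f"pics/{n}1.png",cv2.resize(eyes.capture(n)[150:320,200:440,::-1],None,fx=3,fy=3))
E
```

```text
3.95 [0.4529 0.0562 0.0137] [-0.4663 -0.759   0.7106] [-2.2781  2.1618 -0.0018] [ 2.2788 -2.1625  0.    ]
```

View pics/side1.png

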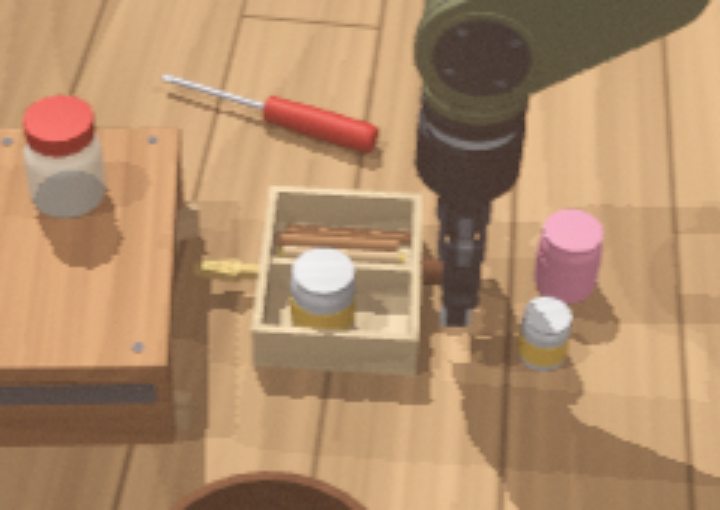

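View pics/top1.png

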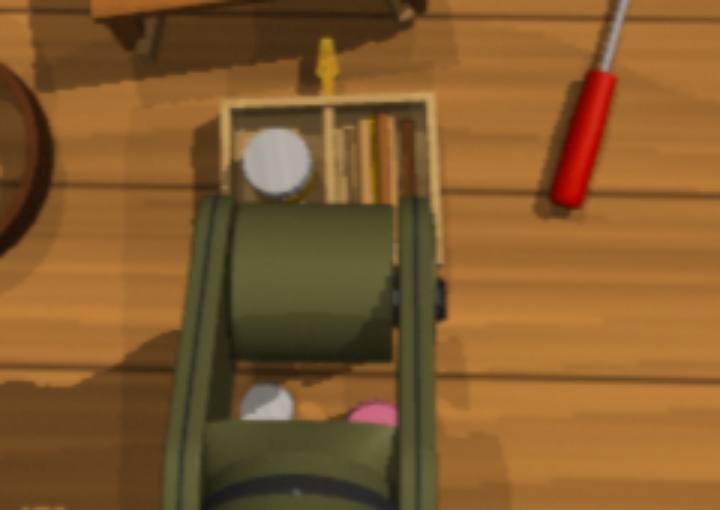

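The fingers straddle the knob (side crop, about (460,270)), and the tray and tin haven't moved. Next I grip, then slide to the bay axis in front of the mouth.

```bash
python3 - <<'E'
from h import *
jaws.set_gripper(0.0,f_grip=40)
s=state();print(s["time_s"],s["position"],s["force"],s["opening"])
p=tcp_for(-.122); print(p)
print(arm.servo_line(p,rotation=rv(TH),feed=.04,contact_N=25))
s=state();print(s["time_s"],sf(s),s["ft_torque"],s["opening"])
for n in("side","top"):
    im=eyes.capture(n)[:,:,::-1]; cv2.imwrite(f"pics/{n}2f.png",im)
    cv2.imwrite(f"pics/{n}2.png",cv2.resize(im[150:320,200:440] if n=="side" else im[90:260,200:440],None,fx=3,fy=3))
E
```

```text
4.675 [0.4522 0.0562 0.0131] [-0.5796  0.3095  2.2743] 0.21899636458245803
[0.4479 0.073  0.013 ]
False
5.2583 (array([-0.1218,  0.0006,  0.0132]), array([0.5792, 1.1782, 2.342 ])) [ 0.1294 -0.0348 -0.101 ] 0.22018262740913003
```

View pics/side2.png

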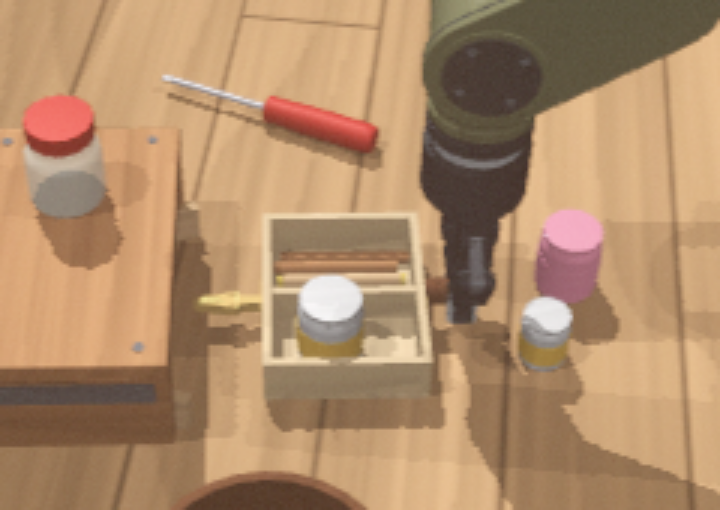

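View pics/top2.png

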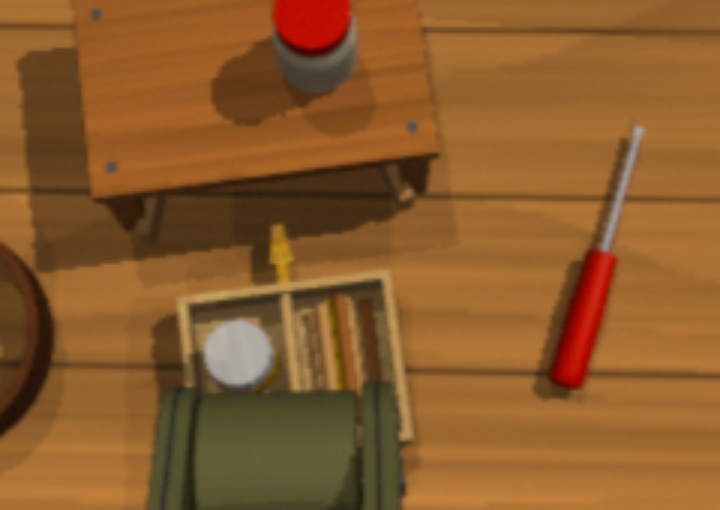

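The tray is turned parallel to the shelf, the tin stands, and the strike at top crop (280,235) points into the mouth. I'll measure the back edge against the expected pose.

```bash
python3 - <<'E'
from h import *
t=cv2.imread('pics/top2f.png')
pc=[proj("top",[*(O+RS@np.array(c)),.04]) for c in((-.062,.075),(-.062,-.075),(-.12,-.075),(-.12,.075))]
print(np.round(pc,1))
B=t[:,:,0].astype(float)
b=edge(B,pc[0],pc[1],4,sgn=1);r=edge(B,pc[1],pc[2],4,sgn=1);
l=edge(B,pc[0]+(pc[3]-pc[0])*.4,pc[0],4,m=.05,sgn=1)
print(b[2],r[2],l[2])
BR=RS.T@(ray("top",inter(b,r),.04)[:2]-O);BL=RS.T@(ray("top",inter(b,l),.04)[:2]-O)
print("shelf-frame BL,BR",BL,BR,"len",np.linalg.norm(BL-BR),"ang err deg",np.degrees(np.arctan2(-(BL-BR)[0],(BL-BR)[1])))
r2=[RS.T@(ray("top",r[0]+k*r[1],.04)[:2]-O) for k in(-10,10)];d=r2[1]-r2[0];print("right side ang err",np.degrees(np.arctan(d[1]/d[0])))
# board side-edge reference at tray line uses same camera
E
```

```text
[[258.4 188.6]
 [329.3 179.1]
 [333.1 206.2]
 [261.4 215.9]]
0.09533509911270022 0.1064651194197912 0.08101017976439467
shelf-frame BL,BR [-0.0613  0.0752] [-0.0622 -0.0756] len 0.1508415361077931 ang err deg -0.3429840009310102
right side ang err -0.6211221510712336
```

Off by only about 0.4° in yaw and under 1 mm laterally. I'll trim the yaw, then slide in towards the straight guides while watching the force.

```bash
python3 - <<'E'
from h import *
Y=TH+np.radians(.4)
print(arm.servo_line(tcp_for(-.11),rotation=rv(Y),feed=.03,contact_N=14)); print(state()["time_s"],sf())
for x in(-.08,-.05,-.035,-.028):
    h=arm.servo_line(tcp_for(x),rotation=rv(Y),feed=.04,contact_N=14)
    s=state();print(s["time_s"],h,*sf(s),s["ft_torque"])
    if h: break
for n in("side","top"):
    im=eyes.capture(n)[:,:,::-1]; cv2.imwrite(f"pics/{n}3f.png",im)
    cv2.imwrite(f"pics/{n}3.png",cv2.resize(im[150:320,160:400] if n=="side" else im[60:230,200:440],None,fx=3,fy=3))
E
```

```text
True
5.5917 (array([-0.1211,  0.0003,  0.0131]), array([ 0.3433, -0.7944,  3.2993]))
5.8917 True [-0.1211  0.0003  0.0131] [-1.0212 -0.0839  4.2593] [-0.0287 -0.0014 -0.0326]
```

View pics/side3.png

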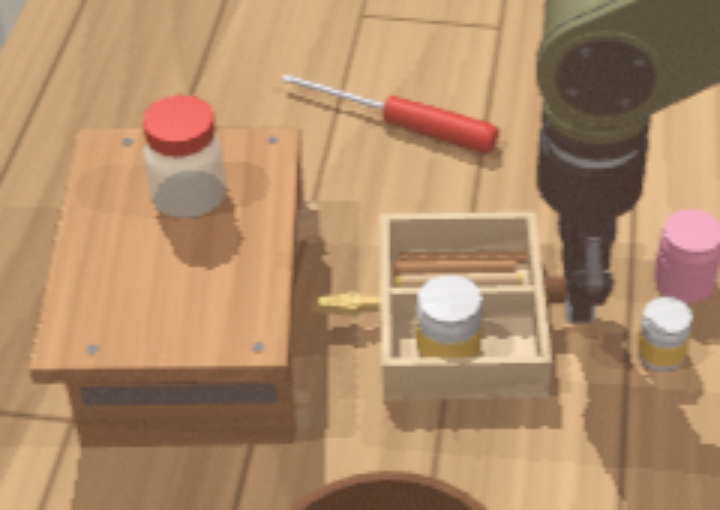

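View pics/top3.png

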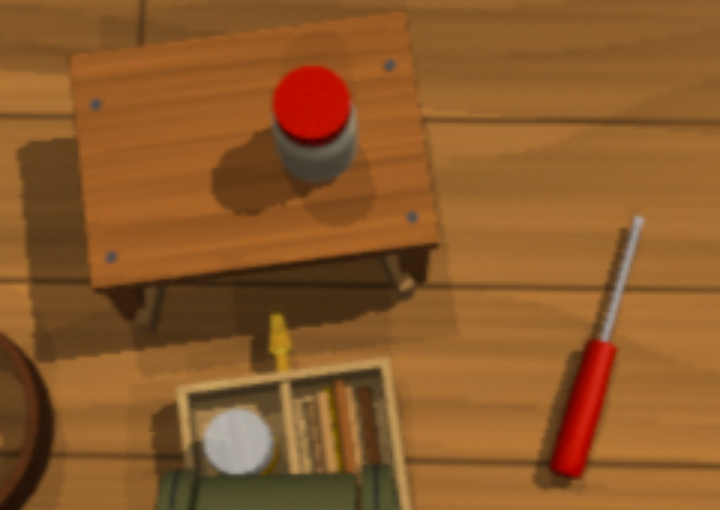

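Only a breakaway trip in free space: the tray is still 61 mm out and nothing is touching. I'll continue without a stop up to the mouth, then guarded.

```bash
python3 - <<'E'
from h import *
Y=TH+np.radians(.4)
h=arm.servo_line(tcp_for(-.09),rotation=rv(Y),feed=.03); s=state();print(s["time_s"],h,*sf(s),s["ft_torque"])
for x in(-.06,-.04,-.028):
    h=arm.servo_line(tcp_for(x),feed=.02,contact_N=16)
    s=state();print(s["time_s"],h,*sf(s),s["ft_torque"])
    if h: break
E
```

```text
7.175 False [-0.0919  0.0001  0.0131] [-8.5365 -0.0767 12.2836] [-0.1778  1.3146 -0.0126]
8.825 False [-0.0621  0.0001  0.0131] [-8.668   0.2974 11.6042] [-0.1701  1.3922 -0.0182]
9.975 False [-0.042   0.0001  0.0131] [-8.3862 -0.0122 11.255 ] [-0.1867  1.275  -0.0191]
10.725 False [-0.0298  0.0001  0.0131] [-8.0791  0.4178 10.2063] [-0.133   1.0995  0.0062]
```

No lateral force, so the tray is entering the guides freely. The hand presses down about 10 N, so I'll ease z up slightly, then go to the straight section in small guarded steps.

```bash
python3 - <<'E'
from h import *
Z=ZT
for x,dz in((-.027,.0003),(-.025,.0006),(-.023,.0006),(-.021,.0006)):
    h=arm.servo_line(tcp_for(x,z=ZT+dz),feed=.015,contact_N=10)
    s=state();print(round(s["time_s"],2),h,dz,*sf(s),s["ft_torque"])
    if h: break
for n in("side","top"):
    im=eyes.capture(n)[:,:,::-1]; cv2.imwrite(f"pics/{n}4f.png",im)
    cv2.imwrite(f"pics/{n}4.png",cv2.resize(im[150:320,160:400] if n=="side" else im[60:230,200:440],None,fx=3,fy=3))
E
```

```text
10.97 False 0.0003 [-0.0288  0.0001  0.0132] [-6.9038  0.1428  8.9756] [-0.1473  0.9879  0.0179]
11.26 False 0.0006 [-0.0269  0.0001  0.0131] [-6.3539 -0.1107  7.2415] [-0.1386  0.8833 -0.0634]
11.54 False 0.0006 [-0.025   0.0001  0.0131] [-6.5439 -0.3554  7.1857] [-0.185   0.9064 -0.0538]
11.82 False 0.0006 [-0.023   0.      0.0132] [-6.0945 -0.6044  7.6321] [-0.2194  0.956  -0.122 ]
```

View pics/side4.png

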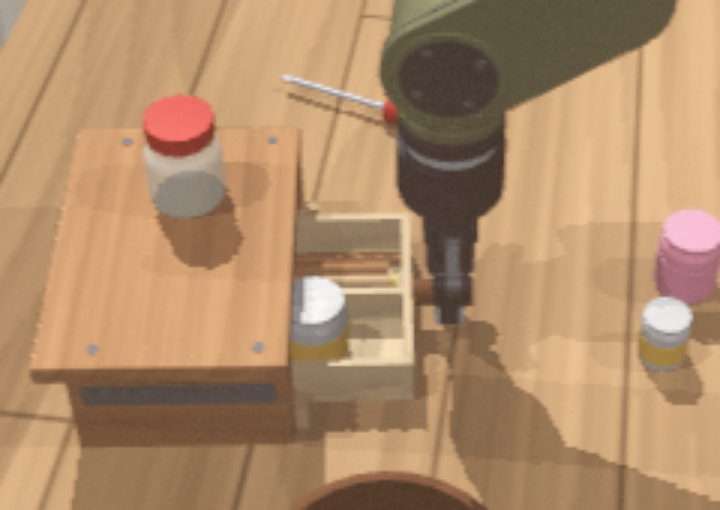

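View pics/top4.png

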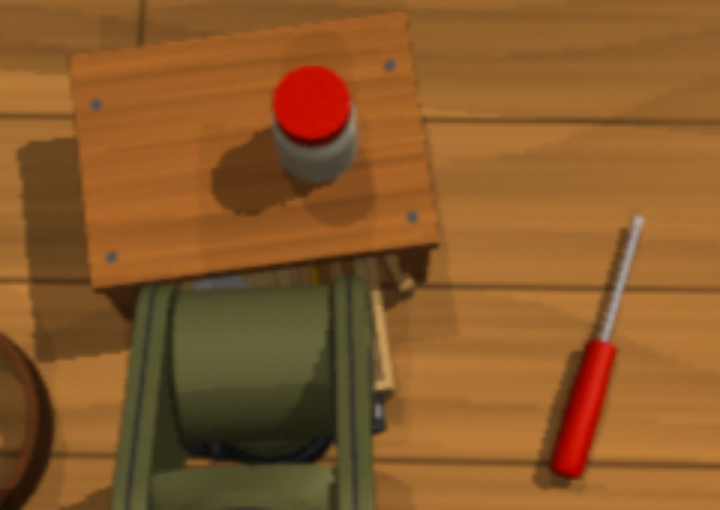

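The tin stands and is passing under the board edge (side crop, about (318,310)), with clear space around the hand. Now I feel for the catch.

```bash
cat > push.py <<'E'
from h import *
import sys
x0,x1,st,fmax=map(float,sys.argv[1:5]); fp=None;pk=0
x=x0
while x<=x1+1e-9:
    h=arm.servo_line(tcp_for(x,z=ZT+.0008),feed=.012,contact_N=7)
    s=state();p,f=sf(s);print(round(s["time_s"],2),h,"cmd",round(x*1e3,1),"pos",np.round(p*1e3,2),"f",np.round(f,1),"tz",round(s["ft_torque"][2],2))
    pk=max(pk,-f[0])
    if h or -f[0]>fmax or abs(f[1])>5 or pk+f[0]>4: print("stop");break
    x+=st
E
python3 push.py -.0195 .006 .0015 15
```

```text
12.2 False cmd -19.5 pos [-21.99   0.02  13.15] f [-6.6 -0.2  8.1] tz -0.17
12.47 False cmd -18.0 pos [-21.22   0.01  13.13] f [-10.5  -1.2   9.4] tz -0.12
12.75 False cmd -16.5 pos [-19.98   0.01  13.11] f [-11.3  -0.8  10.6] tz -0.09
13.03 False cmd -15.0 pos [-18.63   0.04  13.11] f [-11.6  -0.9  12.9] tz -0.06
13.3 False cmd -13.5 pos [-17.24   0.04  13.13] f [-11.9  -0.8  13.4] tz -0.06
13.57 False cmd -12.0 pos [-15.85   0.06  13.13] f [-13.3  -0.1  12.8] tz -0.1
13.85 False cmd -10.5 pos [-14.46   0.06  13.14] f [-13.7  -0.8  13. ] tz -0.13
14.12 False cmd -9.0 pos [-13.12   0.1   13.08] f [-13.4  -0.7  12.4] tz -0.1
14.4 False cmd -7.5 pos [-11.7    0.08  13.13] f [-13.6  -1.3  13.5] tz -0.09
14.68 False cmd -6.0 pos [-10.33   0.1   13.09] f [-14.8  -0.2  14. ] tz -0.1
14.95 False cmd -4.5 pos [-8.93  0.1  13.11] f [-15.4  -1.2  14.9] tz -0.13
stop
```

The rollers engaged at about −22 mm, so home is near +8 mm and the snap near +3 mm. I'll ease the downward press and continue.

```bash
sed -i 's/ZT+.0008/ZT+float(sys.argv[5])/' push.py; python3 push.py -.0035 .0035 .001 19 .0018
```

```text
15.16 True cmd -3.5 pos [-8.05  0.12 13.19] f [-1.1  0.1  3.2] tz -0.13
stop
```

The drop came from the guarded stop holding at the actual position, not from a snap: −8 mm is outside the possible range for home. Continuing with a threshold that fits the low baseline.

```bash
sed -i 's/contact_N=7/contact_N=float(sys.argv[6])/' push.py; python3 push.py -.0055 .0025 .001 17.5 .0008 16
```

```text
15.53 False cmd -5.5 pos [-8.06  0.1  13.17] f [-8.6  0.   8.3] tz -0.14
15.78 False cmd -4.5 pos [-8.04  0.11 13.15] f [-12.7  -0.4  10.6] tz -0.12
16.02 False cmd -3.5 pos [-7.7   0.1  13.13] f [-14.6   0.2  14.1] tz -0.09
16.27 False cmd -2.5 pos [-6.91  0.11 13.14] f [-15.6  -0.2  14.5] tz -0.12
16.52 False cmd -1.5 pos [-6.05  0.09 13.11] f [-15.5  -0.5  14.4] tz -0.08
16.77 False cmd -0.5 pos [-5.11  0.09 13.13] f [-15.4   0.4  14.2] tz -0.08
17.02 False cmd 0.5 pos [-4.19  0.09 13.14] f [-16.   -0.6  14.7] tz -0.05
17.27 False cmd 1.5 pos [-3.25  0.09 13.12] f [-16.9  -0.6  15.9] tz -0.07
17.52 False cmd 2.5 pos [-2.36  0.13 13.12] f [-16.5  -0.3  15.7] tz -0.14
```

```bash
python3 - <<'E'
from h import *
im=eyes.capture("side")[:,:,::-1]; cv2.imwrite("pics/side5f.png",im)
o=cv2.imread("pics/side4f.png"); d=[cv2.resize(i[205:275,240:330],None,fx=4,fy=4,interpolation=cv2.INTER_CUBIC) for i in(o,im)]
cv2.imwrite("pics/side5.png",np.hstack(d))
print(state()["force"],sf())
E
```

```text
[-16.6949  -3.488   15.1074] (array([-0.0023,  0.0001,  0.0131]), array([-17.0296,  -0.9374,  15.1074]))
```

View pics/side5.png

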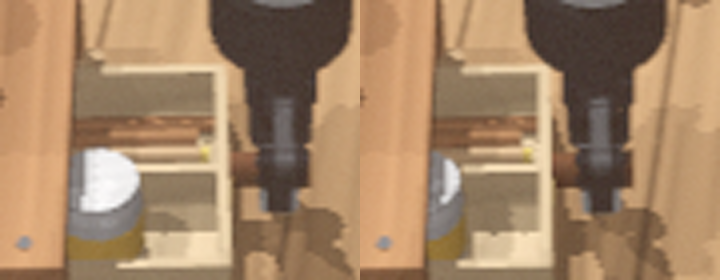

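No slip beyond about 1 mm: the wall-to-finger gap went from 53 to 51 crop px. The tin stands. Continuing with a slightly higher z to take pressure off.

```bash
python3 push.py .0035 .0095 .001 18.5 .0014 16
```

```text
17.82 False cmd 3.5 pos [-1.26  0.13 13.14] f [-14.1  -0.4  10.9] tz -0.05
18.07 False cmd 4.5 pos [-0.49  0.12 13.12] f [-16.7   0.1  12.3] tz -0.05
18.32 False cmd 5.5 pos [ 3.62 -0.01 13.27] f [ 2.1 -1.1 -2.2] tz -0.08
stop
```

Snapped: the force dropped from −17 N to about 0 and the tray jumped forward at about 0 mm, so home is about +5 mm and the buffers about +6 mm. A few gentle steps home.

```bash
python3 push.py .0055 .0082 .0006 10.5 .0010 12
```

```text
18.57 False cmd 5.5 pos [ 5.9  -0.1  13.73] f [ 2.8 -0.7 -2.7] tz -0.18
18.82 False cmd 6.1 pos [ 5.94 -0.09 13.75] f [ 1.3 -1.2 -1.8] tz -0.18
19.07 False cmd 6.7 pos [ 5.95 -0.02 13.61] f [-2.1 -1.9 -2.4] tz -0.14
19.32 False cmd 7.3 pos [ 6.5   0.12 13.59] f [-2.9 -0.7 -1.5] tz -0.12
19.57 False cmd 7.9 pos [ 6.87  0.22 13.46] f [-5.8  0.3 -0.6] tz -0.22
```

At +6.9 mm with only friction-level force (−5.8 N), home with no buffer build-up. I'll relax the push, check by picture, and release.

```bash
python3 - <<'E'
from h import *
p,f=sf(); arm.servo_line(tcp_for(p[0]-.0003,p[1],.0135),feed=.01); print(sf())
jaws.set_gripper(.6); s=state();print(s["time_s"],sf(s),s["opening"])
im=eyes.capture("side")[:,:,::-1]; cv2.imwrite("pics/side6.png",cv2.resize(im[150:320,160:400],None,fx=3,fy=3))
E
```

```text
(array([0.0069, 0.0003, 0.0137]), array([-2.0218, -0.1517, -2.1708]))
20.2833 (array([0.0071, 0.0002, 0.0139]), array([-1.2865,  0.0675,  0.5847])) 0.6021266311703714
```

View pics/side6.png

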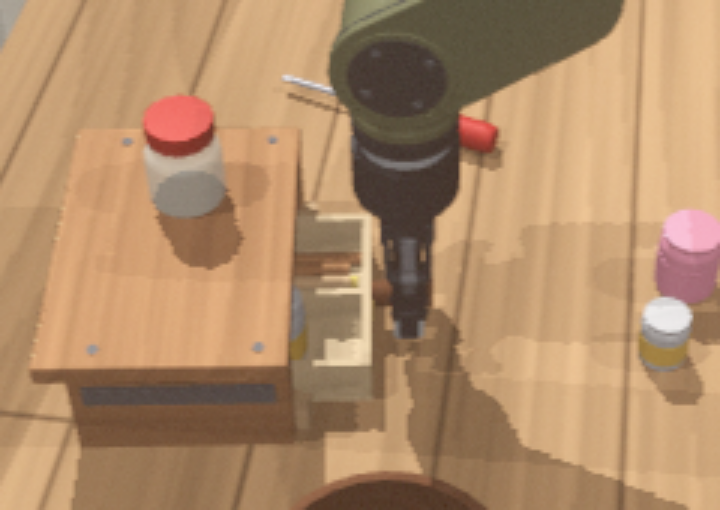

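The jaws are open, the tray is in the bay, and the tin is upright under the board edge (295,320). Now straight up, back off, and a final look at the tray's position.

```bash
python3 - <<'E'
from h import *
s=state();q=s["position"]
print(arm.servo_line([q[0],q[1],.16],feed=.08,contact_N=12)); print(sf())
b=O+RS@np.array([-.2,0]); arm.servo_line([*b,.2],feed=.12)
arm.goto([.3,-.45,.25],rv(0)) 
print(state()["time_s"])
for n in("side","top"):
    im=eyes.capture(n)[:,:,::-1]; cv2.imwrite(f"pics/{n}7f.png",im)
    cv2.imwrite(f"pics/{n}7.png",cv2.resize(im[150:320,160:400] if n=="side" else im[60:230,200:440],None,fx=3,fy=3))
t=cv2.imread('pics/top7f.png');B=t[:,:,0].astype(float)
c=[proj("top",[*(O+RS@np.array(k)),.04]) for k in((-.054,-.075),(-.054,-.015),(-.054,.015),(-.054,.075))]
for a,b in((c[0],c[1]),(c[2],c[3])):
    e=edge(B,a,b,5,sgn=1);print(e[2],[RS.T@(ray("top",e[0]+k*e[1],.04)[:2]-O) for k in(-10,10)])
E
```

```text
False
(array([0.0066, 0.0002, 0.1594]), array([-0.546 , -0.2651,  0.3342]))
25.5083
0.07150833083319064 [array([-0.0535, -0.0272]), array([-0.0532, -0.0693])]
0.02280539823201659 [array([-0.0535,  0.0594]), array([-0.0534,  0.0174])]
```

View pics/side7.png

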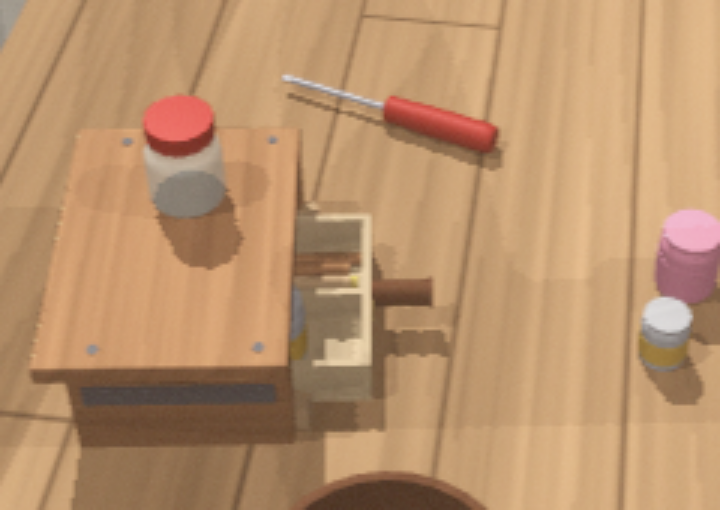

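View pics/top7.png

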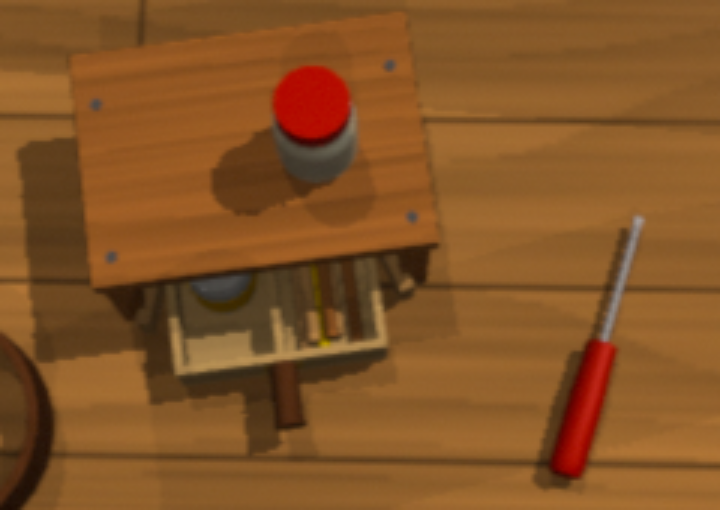

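```bash
python3 -c "
from station import arm,state
arm.sign_off(); print(state()['time_s'])"
```

```text
the job is handed in; nothing more can be done
the job is handed in; nothing more can be done
```

The tray is put away under the shelf and the job is handed in, at about 25.5 s on the robot's clock. I gripped the knob, turned the tray parallel to the shelf, slid it in between the guides and pressed it home by feel, then let go and backed away.

- **Catch:** the rollers began to resist at about −22 mm. At about 0 mm the push fell from 16.7 N (bench friction included) to about zero and the tray jumped forward, which I take as the snap. I did not tug back to prove it.
- **Home position:** the final top view puts the tray's origin at x ≈ +6.6 mm, square to the bay. The snap point suggests home is at about +5 mm and the first roller contact suggests about +8 mm. The two estimates disagree by a few mm, with the tray between them. Force stayed at friction level, with no sign of hard pressing on the buffers.
- **Guides:** side force stayed under 2 N all the way in.
- **Tin and other things:** the tin stands upright in the tray. The jar and screwdriver look unmoved in the last pictures, as does the part of the hoop in view. I saw no contact with the board.
- **Disagreements along the way:** two guarded stops tripped while the tray was still outside, from breakaway friction, and one more at −8 mm, while I was raising the hand. None was a real obstacle. The hand also pressed down by up to about 16 N while pushing, and raising it slightly eased this only in part.

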